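# Shake the returned tins, weigh the one that is not empty

## Robot

A 6-joint arm with a two-finger parallel gripper is mounted at the origin on the work surface. World frame = base frame: x ahead of the robot, y to its left, z up, the work surface at z = 0. Lengths are in m, angles in rad, forces in N, time in s.
With the tool pointing down it reaches from about 0.25 to 0.8 m from the base axis. Payload 8.5 kg.
Tool frame: the origin (TCP) lies midway between the tips of the shut fingers; the grasp point (between the pads) lies 19 mm behind it; z points along the fingers, y is the line along which they close (so a half turn about z gives the same grasp; the last joint's range is limited). The gripper opens to 85 mm and grips with 20 to 120 N. Pads are 22 mm wide; open, the fingers measure 114 mm over their backs; the gripper's body (76 mm by 85 mm) begins 54 mm behind the grasp point. The pads swing forward as they close: fully open they stand 13 mm farther back than shut.
Start: joints at [1.282, 0.238, -0.013, 1.319, 0, 1.571], TCP at [0.15, 0.503, 0.231] pointing down, gripper open.
Joint ranges: [-2.66, 2.66], [-1.03, 1.9], [-1.14, 1.46], [-1.82, 2.27], [-1.45, 1.34], [-3.14, 3.14]. Speed limits (rad/s): [2.22, 2.22, 2.79, 3.14, 3.14, 3.14].

## Interface

Orientations are given as a rotation vector (axis times angle).
In Python, from rig import ctrl, camera, workorder gives the robot as it stands. The module is installed in compiled form; this text tells all that it offers.
- The arm moves only by the shell command python3 -m handwheel 'ROWS' [FORCE]. ROWS is JSON, a list of rows, each an object of numbers: "grip": the finger opening in cm, from 0 to 8.54; "tx", "ty", "tz": the shift along the world's x, y, z in cm; "wx", "wy", "wz": the turn, a rotation vector about the world's x, y, z in degrees. A call has 1 to 10 rows; each row shifts and turns the commanded pose from where the row before left it; what a row does not reach is not made up. A row lasts 1/10 s, in which the tool goes at most 50 mm and 8.59 degrees, less where a joint would pass 70% of its speed; a pose out of reach is approached as far as the arm can. A call is refused whole if a number of a shift passes 5 or a number of a turn 8.59, either way. A call with a gripper value outside its range is refused whole. The fingers move at their own pace and stop on an object; FORCE is the grip in N (left out, the last holds). Time passes only in rows, so rows that do not move let the fingers close. It gives the time, the measured TCP pose, the force, the opening and the grip force at its end, in the units of the state.
- ctrl.get_state(): the state, without advancing time (a new reading comes with each control period).
- camera(name): name is "scene" or "top" or "wrist"; returns a dict with "pixels" (384x512x3 uint8, red, green, blue), "z_map" (384x512 float32, m along the optical axis (not along the pixel's ray), 0 where there is no reading), "fx", "fy", "cx", "cy" (pixels), "k1" (the pictures are not rectified: a ray, as slopes to the right and down, at radius r is drawn at 1 + k1 r^2 times it, then the intrinsics apply), "cam_to_world" (4x4, takes a point from camera to world coordinates); the wrist camera has in their place "hand_eye" (4x4, takes a point from camera to tool coordinates, whose origin is the TCP and whose axes are the flange's). Camera axes: x right, y down, z forward; pixel columns grow to the right and rows downward; lengths in m; the calibration is good to about 2 mm. A picture is of the moment at which its call begins: read the wrist's pose just before it.
- workorder.close_job(): hands the job in; it is judged then, once.
The state is a dict: "time_s": time; "q": joint angles; "qd": joint speeds; "joint_torque": joint torques, N m; "position": TCP position; "eef_rot": TCP orientation; "force": force on the tool from outside, world axes, zero at the start; "wrist_torque": the same for the moment, N m; "width": finger opening in m; "finger_force": force on a finger pad.
Only numpy, scipy, OpenCV 4.12 (cv2) and the standard library are available. Lean on these libraries where they do the work, as an engineer would, in place of code of your own. Each camera call takes 0.05 s, during which the arm holds its last target. There are 200 camera calls.

## Task

One of the three closed tins on the mat has come back with a steel bush still inside. Pick the tins up and tip them well over end to end, and back again, to feel which one is heavy and rattles; set that one down gently, upright in the middle of the scale's platform, let go, and then press the scale's print key for its label - never with an empty tin or nothing on the scale. The empty tins must finish upright on the mat, and the box cutter between them and the mug and tape roll behind them must stay where they are.

Things in the scene. Friction and masses are not known exactly. Their poses are not given: they have to be found in the camera images.
- tin_a_mid (a point): centre (33 mm above the underside) of one of three identical closed tins of grey sheet steel, 130 x 54 x 66 mm (its x, y, z), hinge on the -x end, clasp on the +x end, upright on the mat at the start. Empty 0.22 to 0.26 kg; exactly one, any of the three, holds a loose 0.30 kg steel disc (40 mm across, 30 mm high) that slides inside once tipped 15 degrees. Nothing outside shows which
- tin_b_mid (a point): centre (33 mm above the underside) of one of three identical closed tins of grey sheet steel, 130 x 54 x 66 mm (its x, y, z), hinge on the -x end, clasp on the +x end, upright on the mat at the start. Empty 0.22 to 0.26 kg; exactly one, any of the three, holds a loose 0.30 kg steel disc (40 mm across, 30 mm high) that slides inside once tipped 15 degrees. Nothing outside shows which
- tin_c_mid (a point): centre (33 mm above the underside) of one of three identical closed tins of grey sheet steel, 130 x 54 x 66 mm (its x, y, z), hinge on the -x end, clasp on the +x end, upright on the mat at the start. Empty 0.22 to 0.26 kg; exactly one, any of the three, holds a loose 0.30 kg steel disc (40 mm across, 30 mm high) that slides inside once tipped 15 degrees. Nothing outside shows which
- mat: black rubber mat, 220 x 440 x 3 mm (its x, y, z), fixed to the bench, with the three tins side by side on it about 150 mm apart along its y. Origin at the centre of its underside; its top is 3 mm up
- scale: parcel scale, grey housing 264 x 190 mm (x -138 to +125, y -95 to +95), fixed on the bench. Origin on the bench under the housing; -x is its front, where a low, slightly sloping panel (about 40 mm high) carries display and keys; the steel platform stands behind the panel
- platform (a point): centre of the top face of the scale's square-cornered steel platform, 160 mm (along the scale's x) x 180 mm (along its y), 66 mm above the bench; rigid, level, no rim; axes those of the scale
- key_top (a point): centre of the top of the print key, the one big raised key (26 x 32 mm, 8 mm out of the panel) right of the display as seen from the front: 127 mm towards the front and 56 mm towards -y from the platform's centre, 47 mm above the bench; its z points out of the key, 7 degrees off vertical, leaning to the front
- print_key (a joint): how far the print key is pressed, m: 0 up, 0.004 fully down; it springs back; it starts to move at 1.2 N and is fully down at 4 N
- tape_roll: roll of brown packing tape lying flat, 105 mm across, 48 mm high; origin under its centre; bystander
- mug: white mug, 82 mm across, 95 mm high, handle at its +y; origin under its centre; bystander
- knife: black and orange box cutter, 170 x 24 x 16 mm, lying along its x on the mat in the middle of one gap between two tins; origin under it near the middle; bystander
- tin_a: the same tin as point tin_a_mid, its origin at the centre of its underside
- tin_b: the same tin as point tin_b_mid, its origin at the centre of its underside
- tin_c: the same tin as point tin_c_mid, its origin at the centre of its underside

How it is judged:
By the outcome, as a careful person would: the job done as asked, in the order asked, and still so for the second after the job is handed in, with the robot touching nothing.
It also fails if it takes over 72 s, if anything falls off the work surface, if the arm or the gripper's body presses on something with over 40 N, if the wrist force passes 120 N, or if a joint passes its speed limit or range.

## Working session

There is one attempt and no reset: what is moved stays moved. The work goes in short steps, Python scripts to look and compute and a shell command to move; the robot and the scene stay as the last step left them, time stands still between calls to the robot, and variables do not carry over. Pictures are saved under pics/ and viewed, at most 10 in all, crops included, and the job is handed in when it is done.

```bash
mkdir -p pics
cat > h.py <<'E'
import numpy as np, cv2
from rig import ctrl, camera
def pts(c,T):
    v,u=np.mgrid[0:384,0:512].astype(float)
    xd=(u-c['cx'])/c['fx']; yd=(v-c['cy'])/c['fy']
    x,y=xd.copy(),yd.copy()
    for _ in range(8):
        s=1+c['k1']*(x*x+y*y); x,y=xd/s,yd/s
    z=c['z_map']; P=np.stack([x*z,y*z,z],-1)
    return P@T[:3,:3].T+T[:3,3]
E
python3 - <<'E'
from h import *
ims=[]
for n in ('scene','top'):
    c=camera(n); np.savez(n+'.npz',**c); ims.append(c['pixels']); print(n,c['cam_to_world'].round(3).tolist())
    cv2.imwrite(f'pics/{n}.png',cv2.cvtColor(c['pixels'],cv2.COLOR_RGB2BGR))
s=ctrl.get_state(); print(s)
E
```

```text
scene [[0.786, 0.534, -0.311, 0.837], [0.618, -0.669, 0.413, -0.31], [0.013, -0.517, -0.856, 0.745], [0.0, 0.0, 0.0, 1.0]]
top [[-0.015, -0.999, 0.041, 0.56], [-1.0, 0.015, 0.007, -0.003], [-0.007, -0.041, -0.999, 1.003], [0.0, 0.0, 0.0, 1.0]]
{'time_s': 0.1, 'q': array([ 1.28199964e+00,  2.38739230e-01, -1.41452129e-02,  1.31923039e+00,
       -7.99080152e-06,  1.57077470e+00]), 'qd': array([ 0.00126187, -0.00154208,  0.00264526, -0.00129775, -0.00032277,
        0.0006698 ]), 'joint_torque': array([-2.41072376e-04, -5.39717495e+01,  3.46999276e+01,  1.33909102e-02,
       -4.54117639e-06,  2.20107512e-05]), 'position': array([0.14941523, 0.50289893, 0.23074188]), 'eef_rot': array([-4.52006058e-01, -3.10872132e+00,  2.05122974e-03]), 'force': array([ 0.52611947,  0.27180781, -0.00872463]), 'wrist_torque': array([-0.00763324,  0.02539376, -0.03748028]), 'finger_force': 0.0, 'width': 0.08552150041682038}
```

View pics/top.png

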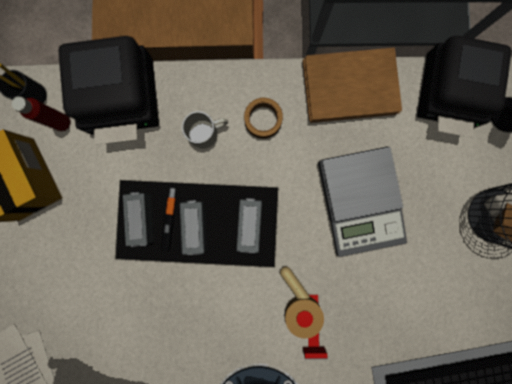

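View pics/scene.png

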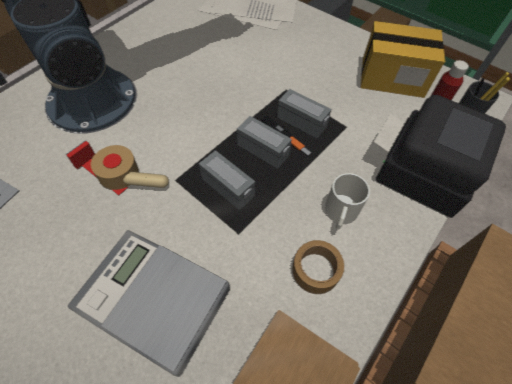

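The top view shows tins at px (135,219), (192,228) and (249,225), with the knife at (169,218) in the left gap. The mug is at (201,128), the tape at (263,117), the platform at (361,185) and the print key at (391,228). Next I measure poses from the depth map.

Run:
```python
from h import *
c=dict(np.load('top.npz')); P=pts(c,c['cam_to_world'])
def rect(name,box,lo,hi):
    u0,v0,u1,v1=box; Q=P[v0:v1,u0:u1].reshape(-1,3); Q=Q[(Q[:,2]>lo)&(Q[:,2]<hi)]
    r=cv2.minAreaRect(Q[:,:2].astype(np.float32)*1000); print(name,len(Q),np.round(r[0],1),np.round(r[1],1),round(r[2],1),'zmed',np.median(Q[:,2]).round(4), cv2.boxPoints(r).round(0).tolist())
rect('L',(118,185,152,256),.055,.085)
rect('M',(175,192,208,262),.055,.085)
rect('R',(232,190,268,262),.055,.085)
rect('knife',(155,183,179,255),.009,.03)
rect('plat',(310,140,415,262),.058,.085)
rect('mug',(178,105,232,150),.03,.12)
rect('tape',(238,92,290,142),.03,.07)
rect('key',(380,215,405,242),.043,.058)
for n,(u,v) in dict(key=(391,228),mat=(220,240),plat=(361,185),bench=(220,300),disp=(358,231)).items(): print(n,P[v,u].round(4))
```

```text
L 1165 [528.5 308.3] [137.4  57. ] 3.4 zmed 0.0691 [[458.0, 333.0], [462.0, 276.0], [599.0, 284.0], [595.0, 341.0]]
M 1085 [505.3 161.4] [137.9  54. ] 3.3 zmed 0.0693 [[435.0, 184.0], [438.0, 130.0], [576.0, 138.0], [573.0, 192.0]]
R 1099 [508.5  15.9] [ 54.  137.4] 85.4 zmed 0.0695 [[438.0, -6.0], [575.0, -17.0], [579.0, 37.0], [442.0, 48.0]]
knife 485 [531.7 231.5] [ 25.  181.8] 81.8 zmed 0.016 [[440.0, 232.0], [620.0, 206.0], [623.0, 231.0], [444.0, 257.0]]
plat 4348 [ 610.9 -280.4] [160.6 183. ] 10.3 zmed 0.0664 [[516.0, -205.0], [548.0, -385.0], [706.0, -356.0], [674.0, -176.0]]
mug 584 [770.  131.7] [ 81.  105.4] 48.7 zmed 0.0767 [[704.0, 136.0], [783.0, 66.0], [836.0, 127.0], [757.0, 197.0]]
tape 661 [793.7 -26.6] [100.8 102.1] 88.9 zmed 0.0481 [[742.0, -76.0], [844.0, -78.0], [846.0, 23.0], [744.0, 25.0]]
key 257 [ 505.4 -359.6] [61.7 47. ] 89.0 zmed 0.0459 [[481.0, -390.0], [528.0, -391.0], [529.0, -329.0], [482.0, -328.0]]
key [ 0.4951 -0.3564  0.0482]
mat [0.4669 0.095  0.0057]
plat [ 0.608  -0.2763  0.063 ]
bench [ 0.3029  0.0977 -0.0011]
disp [ 0.4884 -0.2709  0.0434]
```

```bash
python3 -m handwheel '[{"grip":7.4,"tx":3,"ty":-1.6,"wz":1.7},{"tx":3.2,"ty":-1.6,"wz":1.7},{"tx":3.2,"ty":-1.6,"wz":1.7},{"tx":3.2,"ty":-1.6,"wz":1.7},{"tx":3.2,"ty":-1.6,"wz":1.7},{"tx":3.2,"ty":-1.6,"wz":1.7},{"tx":3.2,"ty":-1.6,"wz":1.7},{"tx":3.2,"ty":-1.6,"wz":1.7},{"tx":3.2,"ty":-1.6,"wz":1.7},{"tx":3.2,"ty":-1.6,"wz":1.7}]'
python3 -m handwheel '[{"tx":3.2,"ty":-1.7,"wz":1.5},{"tx":2.9,"ty":-1.8,"wz":1.5},{},{},{}]'
```

```text
schema error: expected keys grip, tx, ty, tz, wx, wy, wz
schema error: expected keys grip, tx, ty, tz, wx, wy, wz
```

```bash
python3 -m handwheel '[{"grip":7.4,"tx":3.2,"ty":-1.6,"tz":0,"wx":0,"wy":0,"wz":1.7},{"grip":7.4,"tx":3.2,"ty":-1.6,"tz":0,"wx":0,"wy":0,"wz":1.7},{"grip":7.4,"tx":3.2,"ty":-1.6,"tz":0,"wx":0,"wy":0,"wz":1.7},{"grip":7.4,"tx":3.2,"ty":-1.6,"tz":0,"wx":0,"wy":0,"wz":1.7},{"grip":7.4,"tx":3.2,"ty":-1.6,"tz":0,"wx":0,"wy":0,"wz":1.7},{"grip":7.4,"tx":3.2,"ty":-1.6,"tz":0,"wx":0,"wy":0,"wz":1.7},{"grip":7.4,"tx":3.2,"ty":-1.6,"tz":0,"wx":0,"wy":0,"wz":1.7},{"grip":7.4,"tx":3.2,"ty":-1.6,"tz":0,"wx":0,"wy":0,"wz":1.7},{"grip":7.4,"tx":3.2,"ty":-1.6,"tz":0,"wx":0,"wy":0,"wz":1.7},{"grip":7.4,"tx":3.2,"ty":-1.6,"tz":0,"wx":0,"wy":0,"wz":1.7}]'
python3 -m handwheel '[{"grip":7.4,"tx":3.2,"ty":-1.7,"tz":0,"wx":0,"wy":0,"wz":1.5},{"grip":7.4,"tx":2.7,"ty":-1.8,"tz":0,"wx":0,"wy":0,"wz":1.5},{"grip":7.4,"tx":0,"ty":0,"tz":0,"wx":0,"wy":0,"wz":0},{"grip":7.4,"tx":0,"ty":0,"tz":0,"wx":0,"wy":0,"wz":0}]'
cat >> h.py <<'E'
from scipy.spatial.transform import Rotation as R
def st():
    s=ctrl.get_state(); M=R.from_rotvec(s['eef_rot']).as_matrix()
    print('t',round(s['time_s'],2),'p',s['position'].round(4),'q',s['q'].round(2),'y',M[:,1].round(3),'z',M[:,2].round(3),'yaw',np.degrees(np.arctan2(-M[0,1],M[1,1])).round(1),'F',s['force'].round(2),'T',s['wrist_torque'].round(2),'w',round(s['width'],4),'ff',round(s['finger_force'],1)); return s,M
E
python3 -c "from h import *;st()"
```

```text
time_s: 1.1
position: [0.4706, 0.3422, 0.2309]
eef_rot: [0.014, -3.141, 0.001]
force: [0.3, 1.2, -0.0]
width: 0.0735
finger_force: 0.0
time_s: 1.5
position: [0.5286, 0.3077, 0.2306]
eef_rot: [0.092, -3.139, 0.001]
force: [-0.4, 0.3, 0.4]
width: 0.0742
finger_force: 0.0
t 1.5 p [0.5286 0.3077 0.2306] q [0.53 0.39 0.21 1.39 0.   0.47] y [-0.058  0.998 -0.   ] z [-0.001 -0.001 -1.   ] yaw 3.3 F [-0.38  0.25  0.42] T [0.04 0.04 0.03] w 0.0742 ff 0.0
```

```bash
python3 -m handwheel '[{"grip":7.4,"tx":0,"ty":0,"tz":-4,"wx":0,"wy":0,"wz":0},{"grip":7.4,"tx":0,"ty":0,"tz":-4,"wx":0,"wy":0,"wz":0},{"grip":7.4,"tx":0,"ty":0,"tz":-4,"wx":0,"wy":0,"wz":0},{"grip":7.4,"tx":0,"ty":0,"tz":-3,"wx":0,"wy":0,"wz":0},{"grip":7.4,"tx":0,"ty":0,"tz":-2.5,"wx":0,"wy":0,"wz":0},{"grip":7.4,"tx":0,"ty":0,"tz":-1.5,"wx":0,"wy":0,"wz":0},{"grip":7.4,"tx":0,"ty":0,"tz":-1,"wx":0,"wy":0,"wz":0},{"grip":7.4,"tx":0,"ty":0,"tz":0,"wx":0,"wy":0,"wz":0}]' 60
python3 -m handwheel '[{"grip":4.5,"tx":0,"ty":0,"tz":0,"wx":0,"wy":0,"wz":0},{"grip":4.5,"tx":0,"ty":0,"tz":0,"wx":0,"wy":0,"wz":0},{"grip":4.5,"tx":0,"ty":0,"tz":0,"wx":0,"wy":0,"wz":0},{"grip":4.5,"tx":0,"ty":0,"tz":0,"wx":0,"wy":0,"wz":0},{"grip":4.5,"tx":0,"ty":0,"tz":0,"wx":0,"wy":0,"wz":0}]' 60
python3 -c "from h import *;st()"
```

```text
time_s: 2.3
position: [0.5271, 0.3084, 0.0303]
eef_rot: [0.096, -3.138, 0.002]
force: [-0.3, -0.4, -0.2]
width: 0.0741
finger_force: 0.0
time_s: 2.8
position: [0.529, 0.3091, 0.0327]
eef_rot: [-0.095, 3.138, 0.003]
force: [-2.4, 2.9, 6.6]
width: 0.0532
finger_force: 65.0
t 2.8 p [0.529  0.3091 0.0327] q [ 0.53  0.51 -0.13  0.93  0.    0.47] y [-0.061  0.998  0.002] z [ 0.002  0.002 -1.   ] yaw 3.5 F [-2.45  2.87  6.57] T [0.49 0.48 0.03] w 0.0532 ff 65.0
```

```bash
python3 -m handwheel '[{"grip":4.5,"tx":0,"ty":0,"tz":1,"wx":0,"wy":0,"wz":0},{"grip":4.5,"tx":0,"ty":0,"tz":3,"wx":0,"wy":0,"wz":0},{"grip":4.5,"tx":0,"ty":0,"tz":4,"wx":0,"wy":0,"wz":0},{"grip":4.5,"tx":0,"ty":0,"tz":4,"wx":0,"wy":0,"wz":0},{"grip":4.5,"tx":0,"ty":0,"tz":4,"wx":0,"wy":0,"wz":0},{"grip":4.5,"tx":0,"ty":0,"tz":3,"wx":0,"wy":0,"wz":0},{"grip":4.5,"tx":0,"ty":0,"tz":1,"wx":0,"wy":0,"wz":0},{"grip":4.5,"tx":0,"ty":0,"tz":0,"wx":0,"wy":0,"wz":0},{"grip":4.5,"tx":0,"ty":0,"tz":0,"wx":0,"wy":0,"wz":0}]'
python3 -c "from h import *;st()"
```

```text
time_s: 3.7
position: [0.5279, 0.3077, 0.2295]
eef_rot: [0.094, -3.138, 0.002]
force: [-0.1, -0.5, -6.5]
width: 0.0533
finger_force: 65.3
t 3.7 p [0.5279 0.3077 0.2295] q [ 0.53  0.39  0.2   1.39 -0.    0.47] y [-0.06   0.998 -0.001] z [-0.002 -0.002 -1.   ] yaw 3.4 F [-0.07 -0.54 -6.54] T [ 0.   -0.   -0.02] w 0.0533 ff 65.3
```

```bash
python3 -m handwheel '[{"grip":4.5,"tx":0,"ty":0,"tz":0.5,"wx":0,"wy":-4,"wz":0},{"grip":4.5,"tx":0,"ty":0,"tz":0.5,"wx":0,"wy":-8,"wz":0},{"grip":4.5,"tx":0,"ty":0,"tz":0.5,"wx":0,"wy":-8,"wz":0},{"grip":4.5,"tx":0,"ty":0,"tz":0.5,"wx":0,"wy":-8,"wz":0},{"grip":4.5,"tx":0,"ty":0,"tz":0.5,"wx":0,"wy":-8,"wz":0},{"grip":4.5,"tx":0,"ty":0,"tz":0.5,"wx":0,"wy":-8,"wz":0},{"grip":4.5,"tx":0,"ty":0,"tz":0,"wx":0,"wy":-4,"wz":0},{"grip":4.5,"tx":0,"ty":0,"tz":0,"wx":0,"wy":0,"wz":0},{"grip":4.5,"tx":0,"ty":0,"tz":0,"wx":0,"wy":0,"wz":0}]'
python3 -c "from h import *;st()"
python3 -m handwheel '[{"grip":4.5,"tx":0,"ty":0,"tz":0,"wx":0,"wy":4,"wz":0},{"grip":4.5,"tx":0,"ty":0,"tz":0,"wx":0,"wy":8,"wz":0},{"grip":4.5,"tx":0,"ty":0,"tz":0,"wx":0,"wy":8,"wz":0},{"grip":4.5,"tx":0,"ty":0,"tz":0,"wx":0,"wy":8,"wz":0},{"grip":4.5,"tx":0,"ty":0,"tz":0,"wx":0,"wy":8,"wz":0},{"grip":4.5,"tx":0,"ty":0,"tz":0,"wx":0,"wy":8,"wz":0},{"grip":4.5,"tx":0,"ty":0,"tz":0,"wx":0,"wy":4,"wz":0},{"grip":4.5,"tx":0,"ty":0,"tz":0,"wx":0,"wy":0,"wz":0},{"grip":4.5,"tx":0,"ty":0,"tz":0,"wx":0,"wy":0,"wz":0}]'
python3 -c "from h import *;st()"
```

```text
time_s: 4.6
position: [0.5275, 0.308, 0.2593]
eef_rot: [-0.072, 2.307, -0.033]
force: [0.5, -0.6, -5.7]
width: 0.0533
finger_force: 68.2
t 4.6 p [0.5275 0.308  0.2593] q [ 0.8  -0.   -0.57  0.35 -0.56  0.54] y [-0.041  0.998 -0.047] z [ 0.74  -0.001 -0.672] yaw 2.4 F [ 0.46 -0.58 -5.66] T [0.08 1.44 0.05] w 0.0533 ff 68.2
time_s: 5.5
position: [0.5299, 0.3079, 0.2606]
eef_rot: [-0.092, 3.14, -0.001]
force: [0.5, 0.7, -4.9]
width: 0.0532
finger_force: 68.1
t 5.5 p [0.5299 0.3079 0.2606] q [ 0.53  0.39  0.28  1.46 -0.    0.47] y [-0.058  0.998 -0.   ] z [ 0. -0. -1.] yaw 3.3 F [ 0.48  0.72 -4.89] T [-0.05 -0.1  -0.01] w 0.0532 ff 68.1
```

```bash
python3 -m handwheel '[{"grip":4.5,"tx":-1,"ty":0,"tz":0,"wx":0,"wy":4,"wz":0},{"grip":4.5,"tx":-2,"ty":0,"tz":0,"wx":0,"wy":8,"wz":0},{"grip":4.5,"tx":-2,"ty":0,"tz":0,"wx":0,"wy":8,"wz":0},{"grip":4.5,"tx":-2,"ty":0,"tz":0,"wx":0,"wy":8,"wz":0},{"grip":4.5,"tx":-2,"ty":0,"tz":0,"wx":0,"wy":8,"wz":0},{"grip":4.5,"tx":-1,"ty":0,"tz":0,"wx":0,"wy":8,"wz":0},{"grip":4.5,"tx":0,"ty":0,"tz":0,"wx":0,"wy":3,"wz":0},{"grip":4.5,"tx":0,"ty":0,"tz":0,"wx":0,"wy":0,"wz":0},{"grip":4.5,"tx":0,"ty":0,"tz":0,"wx":0,"wy":0,"wz":0}]'
python3 -c "from h import *;st()"
```

```text
time_s: 6.4
position: [0.4287, 0.3084, 0.2613]
eef_rot: [0.071, -2.324, -0.03]
force: [0.6, 0.8, -5.2]
width: 0.0533
finger_force: 68.5
t 6.4 p [0.4287 0.3084 0.2613] q [0.44 0.83 0.73 2.25 0.32 0.25] y [-0.042  0.998  0.044] z [-0.729 -0.    -0.685] yaw 2.4 F [ 0.6   0.78 -5.2 ] T [ 0.03 -1.38 -0.02] w 0.0533 ff 68.5
```

```bash
python3 -m handwheel '[{"grip":4.5,"tx":1,"ty":0,"tz":0,"wx":0,"wy":-5,"wz":0},{"grip":4.5,"tx":2,"ty":-1,"tz":0,"wx":0,"wy":-8,"wz":0},{"grip":4.5,"tx":2,"ty":-2,"tz":0,"wx":0,"wy":-8,"wz":0},{"grip":4.5,"tx":2,"ty":-3,"tz":0,"wx":0,"wy":-8,"wz":0},{"grip":4.5,"tx":2,"ty":-3.5,"tz":0,"wx":0,"wy":-8,"wz":0},{"grip":4.5,"tx":1,"ty":-4,"tz":0,"wx":0,"wy":-6,"wz":0},{"grip":4.5,"tx":0,"ty":-4,"tz":0,"wx":0,"wy":-3.8,"wz":0},{"grip":4.5,"tx":0,"ty":-4,"tz":0,"wx":0,"wy":0,"wz":1},{"grip":4.5,"tx":1,"ty":-4,"tz":0,"wx":0,"wy":0,"wz":1},{"grip":4.5,"tx":1,"ty":-4,"tz":0,"wx":0,"wy":0,"wz":1}]'
python3 -m handwheel '[{"grip":4.5,"tx":1,"ty":-4,"tz":0,"wx":0,"wy":0,"wz":1},{"grip":4.5,"tx":1,"ty":-4,"tz":0,"wx":0,"wy":0,"wz":1},{"grip":4.5,"tx":1,"ty":-4,"tz":0,"wx":0,"wy":0,"wz":1},{"grip":4.5,"tx":1,"ty":-4,"tz":0,"wx":0,"wy":0,"wz":1},{"grip":4.5,"tx":1,"ty":-4,"tz":0,"wx":0,"wy":0,"wz":0},{"grip":4.5,"tx":1,"ty":-4,"tz":0,"wx":0,"wy":0,"wz":0},{"grip":4.5,"tx":0,"ty":-3,"tz":0,"wx":0,"wy":0,"wz":0},{"grip":4.5,"tx":0,"ty":-2,"tz":0,"wx":0,"wy":0,"wz":0},{"grip":4.5,"tx":0,"ty":0,"tz":0,"wx":0,"wy":0,"wz":0},{"grip":4.5,"tx":0,"ty":0,"tz":0,"wx":0,"wy":0,"wz":0}]'
python3 - <<'E'
from h import *
st(); 
c=camera('scene'); w=camera('wrist'); np.savez('w.npz',**w)
cv2.imwrite('pics/carry.png',cv2.cvtColor(np.hstack([cv2.resize(c['pixels'],(400,300)),cv2.resize(w['pixels'],(400,300))]),cv2.COLOR_RGB2BGR))
E
```

```text
time_s: 7.4
position: [0.5471, 0.0123, 0.2643]
eef_rot: [-0.179, 3.134, -0.001]
force: [2.3, 0.9, -5.2]
width: 0.0535
finger_force: 68.4
time_s: 8.4
position: [0.608, -0.2761, 0.2625]
eef_rot: [0.285, -3.127, 0.001]
force: [-0.2, 0.4, -6.1]
width: 0.0532
finger_force: 68.3
t 8.4 p [ 0.608  -0.2761  0.2625] q [-0.43  0.49  0.45  1.53 -0.   -0.61] y [-0.181  0.983 -0.   ] z [-0.002 -0.001 -1.   ] yaw 10.4 F [-0.18  0.45 -6.12] T [ 0.03  0.13 -0.01] w 0.0532 ff 68.3
```

View pics/carry.png

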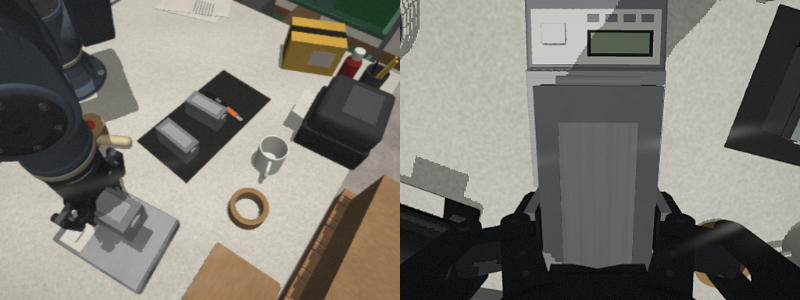

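Left half (scene): the tin is over the platform around (115,205), and the other tins, knife, mug and tape are undisturbed. Right half (wrist): the tin's lid is at about (600,190) and the scale panel is ahead of it. Next I check that the tin is level.

Run:
```python
from h import *
s,M=st(); w=dict(np.load('w.npz')); T=np.eye(4);T[:3,:3]=M;T[:3,3]=s['position']
P=pts(w,T@w['hand_eye'])
Q=P[165:330,205:298].reshape(-1,3); print(np.median(Q,0))
Q=Q[abs(Q[:,2]-np.median(Q[:,2]))<.006]
A=np.c_[Q[:,:2]-Q[:,:2].mean(0),np.ones(len(Q))]; k=np.linalg.lstsq(A,Q[:,2],rcond=None)[0]; print(len(Q),np.degrees(k[:2]),k[2])
# lid extent along scale axes about TCP
N=P.reshape(-1,3); N=N[abs(N[:,2]-k[2])<.008]
ax=np.array([np.cos(.1815),np.sin(.1815)]); ay=np.array([-ax[1],ax[0]]); D=N[:,:2]-s['position'][:2]
D=D[(abs(D)<.1).all(1)]; a,b=D@ax,D@ay; print(len(D),np.percentile(a,[0.5,99.5]),np.percentile(b,[.5,99.5]))
```

```text
t 8.5 p [ 0.6084 -0.2754  0.2623] q [-0.42  0.49  0.45  1.53 -0.   -0.61] y [-0.182  0.983 -0.   ] z [-0.002 -0.001 -1.   ] yaw 10.5 F [-0.44  0.09 -4.76] T [-0.01  0.1  -0.01] w 0.0534 ff 68.3
[ 0.59070117 -0.27847832  0.2973771 ]
15282 [0.39387816 0.13234223] 0.29737169245318756
36671 [-0.06479544  0.02057726] [-0.03094243  0.03262748]
```

```bash
python3 -m handwheel '[{"grip":4.5,"tx":0.1,"ty":-0.2,"tz":-2,"wx":0,"wy":0,"wz":0},{"grip":4.5,"tx":0.1,"ty":-0.2,"tz":-3,"wx":0,"wy":0,"wz":0},{"grip":4.5,"tx":0.1,"ty":-0.1,"tz":-3,"wx":0,"wy":0,"wz":0},{"grip":4.5,"tx":0,"ty":0,"tz":-3,"wx":0,"wy":0,"wz":0},{"grip":4.5,"tx":0,"ty":0,"tz":-2,"wx":0,"wy":0,"wz":0},{"grip":4.5,"tx":0,"ty":0,"tz":-1.5,"wx":0,"wy":0,"wz":0},{"grip":4.5,"tx":0,"ty":0,"tz":-0.8,"wx":0,"wy":0,"wz":0},{"grip":4.5,"tx":0,"ty":0,"tz":-0.4,"wx":0,"wy":0,"wz":0},{"grip":4.5,"tx":0,"ty":0,"tz":0,"wx":0,"wy":0,"wz":0},{"grip":4.5,"tx":0,"ty":0,"tz":0,"wx":0,"wy":0,"wz":0}]'
python3 -c "from h import *;st()"
```

```text
time_s: 9.5
position: [0.612, -0.2817, 0.1053]
eef_rot: [0.286, -3.126, 0.001]
force: [-0.0, 0.2, -5.0]
width: 0.0533
finger_force: 68.3
t 9.5 p [ 0.612  -0.2817  0.1053] q [-0.43  0.55  0.15  1.17 -0.   -0.61] y [-0.182  0.983 -0.001] z [-0.002 -0.001 -1.   ] yaw 10.5 F [-0.    0.24 -5.  ] T [-0.03  0.06  0.03] w 0.0533 ff 68.3
```

```bash
python3 -m handwheel '[{"grip":4.5,"tx":0,"ty":0,"tz":-0.2,"wx":0,"wy":0,"wz":0},{"grip":4.5,"tx":0,"ty":0,"tz":-0.2,"wx":0,"wy":0,"wz":0},{"grip":4.5,"tx":0,"ty":0,"tz":-0.15,"wx":0,"wy":0,"wz":0},{"grip":4.5,"tx":0,"ty":0,"tz":-0.15,"wx":0,"wy":0,"wz":0},{"grip":4.5,"tx":0,"ty":0,"tz":0,"wx":0,"wy":0,"wz":0}]'
python3 -m handwheel '[{"grip":4.5,"tx":0,"ty":0,"tz":-0.1,"wx":0,"wy":0,"wz":0},{"grip":4.5,"tx":0,"ty":0,"tz":0,"wx":0,"wy":0,"wz":0},{"grip":4.5,"tx":0,"ty":0,"tz":0,"wx":0,"wy":0,"wz":0}]'
```

```text
time_s: 10.0
position: [0.6114, -0.2817, 0.097]
eef_rot: [0.286, -3.125, -0.0]
force: [-0.0, -0.0, -5.1]
width: 0.0533
finger_force: 68.3
time_s: 10.3
position: [0.6115, -0.2818, 0.0963]
eef_rot: [0.286, -3.125, 0.0]
force: [0.9, -0.3, -5.8]
width: 0.0534
finger_force: 68.6
```

```bash
python3 -m handwheel '[{"grip":4.5,"tx":0,"ty":0,"tz":-0.1,"wx":0,"wy":0,"wz":0},{"grip":4.5,"tx":0,"ty":0,"tz":0,"wx":0,"wy":0,"wz":0},{"grip":4.5,"tx":0,"ty":0,"tz":0,"wx":0,"wy":0,"wz":0}]'
python3 -m handwheel '[{"grip":4.5,"tx":0,"ty":0,"tz":-0.05,"wx":0,"wy":0,"wz":0},{"grip":4.5,"tx":0,"ty":0,"tz":0,"wx":0,"wy":0,"wz":0}]'
```

```text
time_s: 10.6
position: [0.6118, -0.2818, 0.0959]
eef_rot: [0.286, -3.126, 0.001]
force: [-0.3, 2.1, 3.0]
width: 0.0534
finger_force: 69.4
time_s: 10.8
position: [0.6119, -0.2817, 0.0958]
eef_rot: [0.286, -3.126, 0.001]
force: [-0.9, 1.7, 8.3]
width: 0.0533
finger_force: 70.1
```

```bash
python3 -m handwheel '[{"grip":5.6,"tx":0,"ty":0,"tz":0.1,"wx":0,"wy":0,"wz":0},{"grip":6.2,"tx":0,"ty":0,"tz":0,"wx":0,"wy":0,"wz":0},{"grip":7.0,"tx":0,"ty":0,"tz":0,"wx":0,"wy":0,"wz":0},{"grip":7.6,"tx":0,"ty":0,"tz":0,"wx":0,"wy":0,"wz":0},{"grip":7.6,"tx":0,"ty":0,"tz":0,"wx":0,"wy":0,"wz":0}]' 20
python3 -m handwheel '[{"grip":7.6,"tx":0,"ty":0,"tz":1,"wx":0,"wy":0,"wz":0},{"grip":7.6,"tx":0,"ty":0,"tz":2,"wx":0,"wy":0,"wz":0},{"grip":7.6,"tx":0,"ty":0,"tz":3,"wx":0,"wy":0,"wz":0},{"grip":7.6,"tx":0,"ty":0,"tz":3,"wx":0,"wy":0,"wz":0},{"grip":7.6,"tx":0,"ty":0,"tz":3,"wx":0,"wy":0,"wz":0},{"grip":0,"tx":-2,"ty":-0.5,"tz":2,"wx":0,"wy":0,"wz":0},{"grip":0,"tx":-3,"ty":-2,"tz":1,"wx":0,"wy":0,"wz":0},{"grip":0,"tx":-3,"ty":-2.4,"tz":0,"wx":0,"wy":0,"wz":0},{"grip":0,"tx":-3,"ty":-2.4,"tz":0,"wx":0,"wy":0,"wz":0},{"grip":0,"tx":0,"ty":0,"tz":0,"wx":0,"wy":0,"wz":0}]'
python3 - <<'E'
from h import *
s,M=st(); w=camera('wrist'); T=np.eye(4);T[:3,:3]=M;T[:3,3]=s['position']
np.savez('w2.npz',T=T,**w); c=camera('top');
cv2.imwrite('pics/key.png',cv2.cvtColor(np.hstack([cv2.resize(c['pixels'],(400,300)),cv2.resize(w['pixels'],(400,300))]),cv2.COLOR_RGB2BGR))
E
```

```text
time_s: 11.3
position: [0.6115, -0.2818, 0.0956]
eef_rot: [0.286, -3.125, 0.0]
force: [-0.3, -0.8, 0.3]
width: 0.0762
finger_force: 0.0
time_s: 12.3
position: [0.4984, -0.3572, 0.2473]
eef_rot: [0.28, -3.126, 0.003]
force: [0.2, 1.0, 0.9]
width: 0.0025
finger_force: 0.0
t 12.3 p [ 0.4984 -0.3572  0.2473] q [-0.62  0.39  0.25  1.43 -0.   -0.8 ] y [-0.178  0.984 -0.001] z [-0.003 -0.002 -1.   ] yaw 10.2 F [0.17 0.97 0.89] T [-0.02  0.01 -0.  ] w 0.0025 ff 0.0
```

View pics/key.png

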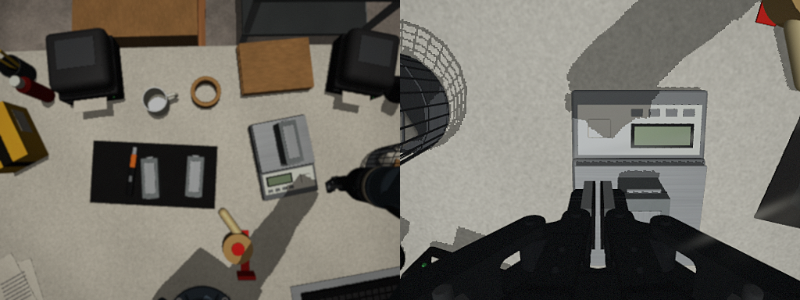

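Left half (top): the tin stands upright in the middle of the platform at about (290,142). Right half (wrist): the print key is at (599,127) in the composite, which is px (255,162) in the raw image. Next I compute its position.

Run:
```python
from h import *
w=dict(np.load('w2.npz')); P=pts(w,w['T']@w['hand_eye'])
print(P[158:168,250:260].reshape(-1,3).mean(0), P[140,255],P[180,255])
# corners of key from edges
g=cv2.cvtColor(w['pixels'],cv2.COLOR_RGB2GRAY); n=cv2.Canny(g,25,60)
for v,u in [(163,k) for k in range(225,290) if n[163,k]]+[(k,255) for k in range(140,185) if n[k,255]]: print(v,u,P[v,u].round(4))
```

```text
[ 0.49217569 -0.35561237  0.0459405 ] [ 0.46966362 -0.35912065  0.03604685] [ 0.51230678 -0.35135538  0.03995377]
163 227 [ 0.4996 -0.3848  0.0372]
163 241 [ 0.4955 -0.3697  0.0448]
163 243 [ 0.4948 -0.3676  0.0462]
163 244 [ 0.4946 -0.3665  0.0464]
163 268 [ 0.4901 -0.3413  0.046 ]
163 270 [ 0.4911 -0.3386  0.0381]
163 284 [ 0.4882 -0.3236  0.039 ]
151 255 [ 0.4813 -0.357   0.0364]
153 255 [ 0.4823 -0.3569  0.044 ]
170 255 [ 0.5    -0.3537  0.0466]
171 255 [ 0.501  -0.3535  0.0467]
175 255 [ 0.5052 -0.3527  0.0471]
177 255 [ 0.5088 -0.352   0.0406]
```

```bash
python3 -m handwheel '[{"grip":0,"tx":-0.2,"ty":0.1,"tz":-2,"wx":0,"wy":0,"wz":0},{"grip":0,"tx":-0.2,"ty":0.1,"tz":-4,"wx":0,"wy":0,"wz":0},{"grip":0,"tx":0,"ty":0,"tz":-4,"wx":0,"wy":0,"wz":0},{"grip":0,"tx":0,"ty":0,"tz":-4,"wx":0,"wy":0,"wz":0},{"grip":0,"tx":0,"ty":0,"tz":-2.5,"wx":0,"wy":0,"wz":0},{"grip":0,"tx":0,"ty":0,"tz":-1.5,"wx":0,"wy":0,"wz":0},{"grip":0,"tx":0,"ty":0,"tz":-1,"wx":0,"wy":0,"wz":0},{"grip":0,"tx":0,"ty":0,"tz":0,"wx":0,"wy":0,"wz":0},{"grip":0,"tx":0,"ty":0,"tz":0,"wx":0,"wy":0,"wz":0}]'
python3 -c "from h import *;st()"
```

```text
time_s: 13.3
position: [0.4983, -0.3527, 0.0564]
eef_rot: [0.287, -3.126, 0.001]
force: [-0.3, -0.5, 0.1]
width: -0.0
finger_force: 0.0
t 13.3 p [ 0.4983 -0.3527  0.0564] q [-0.61  0.49 -0.1   0.98 -0.   -0.8 ] y [-0.182  0.983 -0.   ] z [-0.003 -0.001 -1.   ] yaw 10.5 F [-0.34 -0.54  0.1 ] T [-0.02  0.02 -0.05] w -0.0 ff 0.0
```

```bash
python3 -m handwheel '[{"grip":0,"tx":-0.3,"ty":-0.2,"tz":0,"wx":0,"wy":0,"wz":0},{"grip":0,"tx":0,"ty":0,"tz":-0.4,"wx":0,"wy":0,"wz":0},{"grip":0,"tx":0,"ty":0,"tz":-0.4,"wx":0,"wy":0,"wz":0},{"grip":0,"tx":0,"ty":0,"tz":-0.1,"wx":0,"wy":0,"wz":0},{"grip":0,"tx":0,"ty":0,"tz":0,"wx":0,"wy":0,"wz":0}]'
python3 -m handwheel '[{"grip":0,"tx":0,"ty":0,"tz":-0.2,"wx":0,"wy":0,"wz":0},{"grip":0,"tx":0,"ty":0,"tz":0,"wx":0,"wy":0,"wz":0}]'
python3 -m handwheel '[{"grip":0,"tx":0,"ty":0,"tz":-0.1,"wx":0,"wy":0,"wz":0},{"grip":0,"tx":0,"ty":0,"tz":0,"wx":0,"wy":0,"wz":0}]'
```

```text
time_s: 13.8
position: [0.4947, -0.355, 0.0469]
eef_rot: [0.286, -3.125, 0.001]
force: [0.7, -1.3, 2.6]
width: -0.0001
finger_force: 1.1
time_s: 14.0
position: [0.4948, -0.355, 0.0449]
eef_rot: [0.286, -3.126, 0.001]
force: [0.7, -1.0, 4.9]
width: 0.0
finger_force: 1.7
time_s: 14.2
position: [0.4949, -0.355, 0.0444]
eef_rot: [0.286, -3.126, 0.001]
force: [0.4, -0.0, 6.0]
width: 0.0
finger_force: 3.3
```

```bash
python3 -m handwheel '[{"grip":0,"tx":0,"ty":0,"tz":-0.1,"wx":0,"wy":0,"wz":0},{"grip":0,"tx":0,"ty":0,"tz":0,"wx":0,"wy":0,"wz":0},{"grip":0,"tx":0,"ty":0,"tz":0,"wx":0,"wy":0,"wz":0}]'
```

```text
time_s: 14.5
position: [0.495, -0.355, 0.0441]
eef_rot: [0.286, -3.127, 0.002]
force: [-1.0, 0.8, 13.7]
width: -0.0
finger_force: 6.7
```

Fully down: 13.7 N and no further travel. Now I retreat and check.

```bash
python3 -m handwheel '[{"grip":0,"tx":0,"ty":0,"tz":0.6,"wx":0,"wy":0,"wz":0},{"grip":0,"tx":0,"ty":0,"tz":2,"wx":0,"wy":0,"wz":0},{"grip":0,"tx":-1,"ty":0,"tz":4,"wx":0,"wy":0,"wz":0},{"grip":0,"tx":-3,"ty":0,"tz":4,"wx":0,"wy":0,"wz":0},{"grip":0,"tx":-3,"ty":0,"tz":4,"wx":0,"wy":0,"wz":0},{"grip":0,"tx":-3,"ty":0,"tz":3,"wx":0,"wy":0,"wz":0},{"grip":0,"tx":-2,"ty":0,"tz":1,"wx":0,"wy":0,"wz":0},{"grip":0,"tx":0,"ty":0,"tz":0,"wx":0,"wy":0,"wz":0},{"grip":0,"tx":0,"ty":0,"tz":0,"wx":0,"wy":0,"wz":0}]'
python3 - <<'E'
from h import *
st(); c=camera('top'); P=pts(c,c['cam_to_world'])
cv2.imwrite('pics/end.png',cv2.cvtColor(c['pixels'],cv2.COLOR_RGB2BGR))
def rect(name,box,lo,hi):
    u0,v0,u1,v1=box; Q=P[v0:v1,u0:u1].reshape(-1,3); Q=Q[(Q[:,2]>lo)&(Q[:,2]<hi)]
    r=cv2.minAreaRect(Q[:,:2].astype(np.float32)*1000); print(name,len(Q),np.round(r[0],1),np.round(r[1],1),round(r[2],1),'zmed',np.median(Q[:,2]).round(4))
rect('M',(175,192,208,262),.055,.085)
rect('R',(232,190,268,262),.055,.085)
rect('knife',(155,183,179,255),.009,.03)
rect('mug',(178,105,232,150),.03,.12)
rect('tape',(238,92,290,142),.03,.07)
rect('tin on plat',(310,130,415,240),.12,.145)
E
```

```text
time_s: 15.4
position: [0.3743, -0.3547, 0.228]
eef_rot: [0.285, -3.125, -0.001]
force: [-0.5, -1.3, -0.0]
width: 0.0004
finger_force: 0.0
t 15.4 p [ 0.3743 -0.3547  0.228 ] q [-0.76  0.23 -0.04  1.31 -0.   -0.94] y [-0.181  0.984  0.001] z [-0.004  0.    -1.   ] yaw 10.4 F [-0.51 -1.32 -0.03] T [ 0.07 -0.02  0.04] w 0.0004 ff 0.0
M 1091 [505.2 161.4] [138.2  54. ] 3.3 zmed 0.0693
R 1099 [508.6  15.8] [ 54.3 137.3] 85.5 zmed 0.0694
knife 476 [525.  233.3] [ 24.2 167.7] 82.3 zmed 0.0157
mug 586 [769.8 131.3] [ 80.5 105.8] 48.4 zmed 0.0767
tape 659 [793.7 -26.7] [101.  102.1] 88.9 zmed 0.0479
tin on plat 1327 [ 615.3 -282.9] [134.6  56.2] 10.3 zmed 0.1326
```

View pics/end.png

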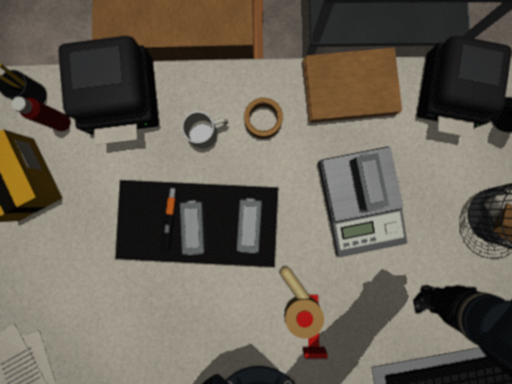

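The final view shows the tin upright on the platform at about (371,181), roughly 5 mm from its centre. The empties are at (192,228) and (249,225), and the knife (169,218), mug and tape are where they started.

```bash
python3 -c "from rig import workorder; print(workorder.close_job())"
```

```text
the job is handed in; nothing more can be done
None
```

The first tin I lifted read about 5 N (an empty one would be about 2.4 N), so I tipped it about 47° both ways, set it upright near the middle of the scale and pressed print fully; the other two tins were never lifted, nothing else was disturbed, and I handed the job in at about 15 s.

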